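# Present the chamber's electrode to the inspection camera

### The arm

A 7-joint arm with a two-finger parallel gripper is mounted at the origin on the work surface. World frame = base frame: x ahead of the robot, y to its left, z up, the work surface at z = 0. Lengths are in m, angles in rad, forces in N, time in s.
With the tool pointing down it reaches from about 0.35 to 0.9 m from the base axis. Payload 8.1 kg.
Tool frame: the origin (TCP) lies midway between the tips of the shut fingers; the grasp point (between the pads) lies 19 mm behind it; z points along the fingers, y is the line along which they close (so a half turn about z gives the same grasp; the last joint's range is limited). The gripper opens to 92 mm and grips with 3 to 60 N. Pads are 19 mm wide; open, the fingers measure 130 mm over their backs; the gripper's body (75 mm by 190 mm) begins 47 mm behind the grasp point.
Start: joints at [1.196, 0.434, 0.025, 1.573, -0.012, 1.134, -0.075], TCP at [0.168, -0.602, 0.199] pointing down, gripper open.
Joint ranges: [-2.62, 2.62], [-0.44, 2.09], [-1.27, 1.32], [0.08, 2.57], [-1.32, 4.46], [0.12, 2], [-2.74, 2.74]. Speed limits (rad/s): [2.22, 2.22, 3.01, 3.01, 3.14, 3.14, 3.14].

### API

Orientations are given as a rotation vector (axis times angle).
In Python, from station import sense, viewer, job, finder gives the robot as it stands. The module is installed in compiled form; this text tells all that it offers.
- The arm moves only by the tool apply_moves, never from a script. Its argument "plan" is text: rows parted by semicolons, each of 5 numbers parted by spaces: the shift along the tool's x, y, z in mm, then the turn about the tool's z in rad, then the opening, from -1 (shut) to 1 (fully open). A call has 1 to 20 rows; each row shifts and turns the commanded pose from where the row before left it, along the tool's axes as they then stand; what a row does not reach is not made up. A row lasts 1/10 s, in which the tool goes at most 50 mm and 8.59 degrees, less where a joint would pass 70% of its speed; a pose out of reach is approached as far as the arm can. A call with a gripper value outside its range is refused whole. The fingers move at their own pace and stop on an object; "squeeze" is the grip in N (left out, the last holds). Time passes only in rows, so rows that do not move let the fingers close. It gives the time, the measured TCP pose, the force, the opening and the grip force at its end, in the units of the state.
- sense(): the state, without advancing time (a new reading comes with each control period).
- viewer.read_camera(name): name is "scene" or "top"; returns the picture (400x640x3 uint8, red, green, blue); there is no depth.
- viewer.camera_model(name): a dict with "K" (3x3 intrinsics, pixels), "position" and "rotation" of the camera in the world. Camera axes: x right, y down, z forward; pixel columns grow to the right and rows downward; lengths in m; the calibration is good to about 2 mm. A picture is of the moment at which its call begins. camera_model takes no time and is no camera call.
- job.sign_off(): hands the job in; it is judged then, once.
Trained networks look in the newest picture that a camera, given by its name, has taken for a name from the list of things; names that differ only in an ending like _2 or _b are one class to them, and where a whole thing is asked for, a point or a joint stands for the part that bears it (a point fixed in the world has none). Each returns a list of dicts, best first, with "confidence" (0 to 1); they miss things now and then, are a little off and sometimes report something else, mostly with a low value. They report only what shows in the picture. A call takes as long as a camera call.
- finder.spot_in(name, camera): "extent" ([left, top, right, bottom] in pixels, round what is visible of it).
- finder.outline_of(name, camera): "pixels" (400x640 bool, what is visible of it) and "extent" ([left, top, right, bottom] in pixels, round what is visible of it).
- finder.spot_point(name, camera): "at" ([column, row] in pixels: a listed point, or the origin of a listed thing).
The state is a dict: "time": time; "q": joint angles; "qvel": joint speeds; "joint_torque": joint torques, N m; "position": TCP position; "eef_rot": TCP orientation; "contact_force": force on the tool from outside, world axes, zero at the start; "wrist_torque": the same for the moment, N m; "finger_gap": finger opening in m; "finger_force": force on a finger pad.
Only numpy, scipy, OpenCV 4.12 (cv2) and the standard library are available. Lean on these libraries where they do the work, as an engineer would, in place of code of your own. Each camera call takes 0.05 s, during which the arm holds its last target. There are 200 camera calls.

### The job

Take the electrode of the small arc-melting chamber by its black handle, lift it up out of its port in the cover and hold it in the air in front of the inspection camera, its pointed tip aimed straight into the lens along the lens axis and 60 mm from the front glass. Finish while still holding it there, motionless. Do not touch the camera, and leave the plug in the other port and everything else on the bench where it is.

Things in the scene. Friction and masses are not known exactly. Their poses are not given: they have to be found in the camera images.
- chamber: Melting chamber fixed to the bench, on the robot's left or right: round base, glass cylinder, square aluminium cover 150 mm wide, 12 mm thick, its top 125 mm above the bench; nuts at its corners (64 mm out in x and y) rise 10 mm more. Two 16 mm through ports 35 mm either side of centre along its own y: one holds the electrode, the other the plug. Origin under its centre on the bench, z up.
- electrode: Loose, 100 to 210 g, upright in one port. From the top: black round handle 24 mm across, 50 mm long; steel collar 36 mm across, 8 mm thick, resting on the cover; steel rod 10 mm across hanging 90 mm below the collar, its last 15 mm tapering to the point. Round about its axis. Origin at the centre of the collar's underside; z along the axis to the handle, which ends at z = 58 mm.
- tip (a point): The electrode's point, 90 mm below the electrode's origin on its axis; axes as the electrode's.
- grip (a point): Middle of the free part of the electrode's handle, on its axis 38 mm above its origin (128 mm from the tip); axes as the electrode's.
- camera: Stand of the inspection camera, fixed to the bench: steel foot 100 x 90 mm and two upright cheeks, 80 mm high, that carry the tilting camera head. Origin on the bench below the tilt hinge; the lens looks up and towards the stand's own -x.
- lens (a point): Centre of the lens's front glass (barrel 44 mm across there, camera head 54 mm wide), 40 mm out from the tilt hinge, which is 62 mm above the bench. z axis: the lens axis, out of the lens, up and roughly towards the robot, 50 to 70 degrees above level; y axis level. A stiff hinge keeps the head as found unless pushed.
- plug: Loose low steel plug in the other port: round cap 28 mm across, 10 mm high, on the cover. Origin at the centre of the cap's underside. A bystander: stays in its port.
- wrench: Open-ended wrench 150 mm long lying on the bench beyond the chamber. A bystander, loose: stays where it is.
- brush: Brush 150 mm long lying on the bench beyond the camera. A bystander, loose: stays where it is.
- jar: Closed white jar with metal cap, 48 mm across, 75 mm high, near the middle of the bench. A bystander, loose: stays where it is.
- beaker: Small glass beaker, 60 mm across, 70 mm high, near the robot. A bystander, loose: stays where it is.
- screwdriver: Screwdriver 170 mm long lying on the robot's right. A bystander, loose: stays where it is.
- crucible: Small white ceramic crucible, 44 mm across, 35 mm high, on the robot's left. A bystander, loose: stays where it is.

How it is judged:
By the outcome, as a careful person would: the job done as asked, in the order asked, and still so for the second after the job is handed in, while the arm keeps its last pose, push and grip.
It also fails if it takes over 32 s, if anything falls off the work surface, if the arm or the gripper's body presses on something with over 40 N, if the wrist force passes 120 N, or if a joint passes its speed limit or range.

## Working session

There is one attempt and no reset: what is moved stays moved. The work goes in short steps, Python scripts to look and compute and a tool call to move; the robot and the scene stay as the last step left them, time stands still between calls to the robot, and variables do not carry over. Pictures are saved under pics/ and viewed, at most 10 in all, crops included, and the job is handed in when it is done.

Besides the shell and the picture viewer there is one more tool, called after "Request:" as name(argument=value, ...) on one line, values as JSON. apply_moves: Moves the arm, as the interface text tells. Its arguments: {"type":"object","properties":{"plan":{"type":"string"},"squeeze":{"type":"number"}},"required":["plan"]}

```bash
mkdir -p pics; cat > h.py <<'E'
import numpy as np, cv2
from station import sense, viewer, job, finder
from scipy.spatial.transform import Rotation as R
def model(c):
    m=viewer.camera_model(c); return np.array(m["K"]),np.array(m["position"]),np.array(m["rotation"])
def ray(c,px):
    K,p,r=model(c); d=r@np.linalg.inv(K)@[px[0],px[1],1]; return p,d/np.linalg.norm(d)
def atz(c,px,z):
    p,d=ray(c,px); return p+d*(z-p[2])/d[2]
def tri(a,b):
    p,d=ray("scene",a);q,e=ray("top",b)
    s=np.linalg.lstsq(np.c_[d,-e],q-p,rcond=None)[0]
    u,v=p+d*s[0],q+e*s[1]; return (u+v)/2,np.linalg.norm(u-v)
def proj(c,X):
    K,p,r=model(c); v=K@(r.T@(np.array(X)-p)); return v[:2]/v[2]
def snap(c,f):
    im=viewer.read_camera(c); cv2.imwrite(f,im[:,:,::-1]); return im
E
python3 - <<'E'
from h import *
np.set_printoptions(precision=4,suppress=True)
for c in("scene","top"):
    snap(c,f"pics/{c}0.png"); K,p,r=model(c); print(c,K[0,0],p,r[:,2])
P={}
for n in("electrode","tip","grip","lens","camera","chamber","plug","jar","beaker","crucible"):
    for c in("scene","top"):
        o=finder.spot_point(n,c)
        P[n,c]=[(np.round(x["at"],1).tolist(),round(x["confidence"],2)) for x in o[:2]]
    print(n,P[n,"scene"],P[n,"top"])
    if P[n,"scene"] and P[n,"top"]: print("   ",*tri(P[n,"scene"][0][0],P[n,"top"][0][0]))
s=sense();print(s["time"],s["position"],s["eef_rot"],s["finger_gap"])
E
```

```text
Traceback (most recent call last):
IndexError: too many indices for array: array is 1-dimensional, but 2 were indexed
```

View pics/scene0.png

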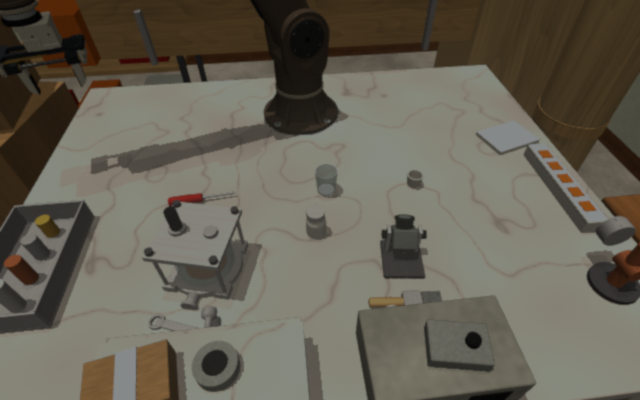

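The scene picture shows the chamber on the robot's right. The electrode handle is at about (172,216), the plug at (210,231), the inspection camera at (404,235) with its lens at about (404,220), and the jar at (316,222). The camera rotation is not a matrix, so I'll check its format.

```bash
sed -i 's/,np.array(m\["rotation"\])$/,(lambda a: a if a.ndim==2 else (R.from_rotvec(a) if a.size==3 else R.from_quat(a)).as_matrix())(np.array(m["rotation"]))/' h.py
python3 - <<'E'
from h import *
np.set_printoptions(precision=4,suppress=True)
for c in("scene","top"):
    print(viewer.camera_model(c)["rotation"])
    snap(c,f"pics/{c}1.png"); K,p,r=model(c); print(c,K[0,0],p,r[:,2])
P={}
for n in("electrode","tip","grip","lens","camera","chamber","plug","jar","beaker","crucible"):
    for c in("scene","top"):
        o=finder.spot_point(n,c)
        P[n,c]=[(np.round(x["at"],1).tolist(),round(x["confidence"],2)) for x in o[:2]]
    print(n,P[n,"scene"],P[n,"top"])
    if P[n,"scene"] and P[n,"top"]: print("   ",*tri(P[n,"scene"][0][0],P[n,"top"][0][0]))
s=sense();print(s["time"],s["position"],s["eef_rot"],s["finger_gap"])
E
```

```text
[-1.8638 -1.6541  0.6632]
scene 385.1014261493296 [ 1.1106 -0.0447  0.7275] [-0.6854  0.0812 -0.7236]
[-2.1776  2.2246 -0.0787]
top 431.10763777358255 [0.4847 0.0322 1.2812] [ 0.0551 -0.0168 -0.9983]
electrode [] [([421.3, 177.7], 0.7)]
tip [([317.4, 231.0], 0.6)] []
grip [([173.4, 215.2], 0.83)] [([422.5, 180.9], 0.57)]
    [ 0.5779 -0.2802  0.1638] 0.005922607517139997
lens [([402.7, 219.1], 0.76)] [([251.9, 186.0], 0.76)]
    [0.5802 0.181  0.0917] 0.009579017381590327
camera [([400.8, 249.5], 0.73), ([211.5, 265.2], 0.66)] [([308.5, 253.3], 0.73), ([251.1, 183.0], 0.68)]
    [ 0.4294  0.1315 -0.1485] 0.24673524473734595
chamber [([205.8, 267.5], 0.7), ([177.2, 231.1], 0.38)] [([399.9, 181.0], 0.65)]
    [ 0.5922 -0.2555 -0.0003] 0.0016386109949410347
plug [([210.7, 230.8], 0.68), ([173.4, 216.5], 0.62)] [([395.0, 173.2], 0.55)]
    [ 0.6021 -0.2136  0.1354] 0.003653318937628642
jar [([313.6, 230.5], 0.97)] [([311.5, 208.3], 0.46)]
    [0.5154 0.003  0.0001] 0.017456962787593774
beaker [([325.9, 192.5], 0.66), ([208.3, 266.8], 0.58)] [([306.9, 255.2], 0.78), ([310.6, 209.8], 0.18)]
    [ 0.3779  0.0344 -0.0093] 0.012369275749189609
crucible [([414.1, 182.8], 0.77)] [([223.4, 257.5], 0.59)]
    [ 0.378   0.2791 -0.0011] 0.009648611020487668
1.15 [ 0.1677 -0.6021  0.1987] [ 3.1126  0.4255 -0.0001] 0.09174798214675657
```

View pics/top1.png

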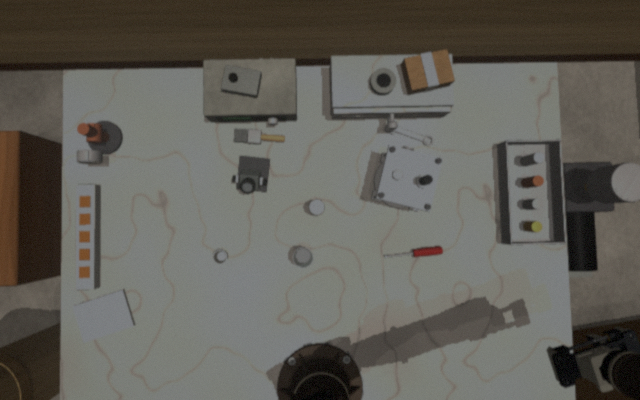

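The top picture agrees: electrode handle at (425,180), plug at (396,175), lens at (247,185), camera foot at about (253,173). Next I'll enlarge the camera stand and the chamber and average repeated detections.

```bash
python3 - <<'E'
from h import *
np.set_printoptions(precision=4,suppress=True)
a=cv2.imread("pics/scene1.png");b=cv2.imread("pics/top1.png")
z=lambda i,x,y,w,h,s:cv2.resize(i[y:y+h,x:x+w],(w*s,h*s),interpolation=cv2.INTER_CUBIC)
A=z(a,370,205,66,75,6);B=z(b,225,150,66,75,6)
im=np.hstack([A,B]);im=np.clip(im*1.7,0,255).astype(np.uint8);cv2.imwrite("pics/zc.png",im)
Q={}
for k in range(4):
  for c in("scene","top"):
    viewer.read_camera(c)
    for n in("lens","camera","grip","electrode","plug","chamber"):
        for x in finder.spot_point(n,c)[:3]: Q.setdefault((n,c),[]).append([*x["at"],x["confidence"]])
for k in Q: print(k,np.round(Q[k],1).tolist())
for n in("camera","electrode","jar"):
  for c in("scene","top"):
    viewer.read_camera(c)
    for x in finder.outline_of(n,c)[:1]:
        print(n,c,np.array(x["extent"]),x["confidence"],cv2.minAreaRect(np.argwhere(x["pixels"])[:,::-1].astype(np.float32)))
E
```

```text
('lens', 'scene') [[405.2, 217.0, 0.6], [402.3, 249.3, 0.4], [402.2, 216.7, 1.0], [210.3, 231.5, 0.2], [402.7, 215.1, 0.8], [201.4, 200.4, 0.4], [405.1, 216.6, 0.8], [314.1, 232.6, 0.5]]
('camera', 'scene') [[400.2, 249.1, 0.9], [396.6, 250.0, 1.0], [407.8, 298.3, 0.6], [398.8, 253.4, 0.7], [401.2, 217.6, 0.2], [399.9, 251.7, 0.6], [206.8, 267.0, 0.6]]
('grip', 'scene') [[170.6, 214.7, 0.7], [170.8, 216.7, 0.8], [169.6, 216.3, 0.8], [173.4, 217.1, 1.0]]
('electrode', 'scene') [[178.4, 229.5, 0.9], [172.2, 214.9, 0.5], [180.7, 233.3, 1.0], [176.3, 230.3, 0.9], [177.5, 230.2, 0.9]]
('plug', 'scene') [[212.5, 232.3, 0.4], [210.0, 231.7, 0.5], [211.6, 232.6, 0.7], [212.7, 228.4, 0.6]]
('chamber', 'scene') [[207.1, 264.7, 0.6], [325.0, 191.4, 0.4], [208.4, 267.4, 0.7], [207.0, 266.4, 0.8], [206.7, 265.2, 0.7]]
('lens', 'top') [[248.2, 188.0, 0.6], [251.0, 187.7, 0.8], [248.6, 187.8, 0.8], [250.2, 187.1, 0.9]]
('camera', 'top') [[250.2, 182.4, 0.7], [250.0, 180.7, 0.7], [252.1, 182.8, 0.9], [252.8, 182.1, 0.9]]
('grip', 'top') [[423.9, 182.2, 0.8], [398.7, 181.1, 0.3], [425.9, 181.0, 0.7],
[... 349 characters left out ...]
.9], [397.0, 181.2, 0.9]]
camera scene [378.8 212.6 427.5 276.5] 0.89 ((403.0, 245.5), (63.0, 46.0), 90.0)
camera top [230.9 157.  271.4 192.2] 0.74 ((250.22618103027344, 175.00811767578125), (35.3095817565918, 36.255374908447266), 7.765166759490967)
electrode scene [165.3 210.  185.4 233.9] 0.74 ((174.86624145507812, 220.24522399902344), (31.207595825195312, 18.679410934448242), 73.61045837402344)
electrode top [384.8 247.2 441.5 258.8] 0.68 ((413.97088623046875, 251.80557250976562), (9.21677017211914, 54.17900848388672), 88.60282135009766)
jar scene [306.4 205.5 328.  240. ] 0.83 ((316.0, 221.5), (33.0, 20.0), 90.0)
jar top [305.3 198.8 323.3 216.4] 0.7 ((316.0, 207.5), (15.0, 16.0), 90.0)
```

View pics/zc.png

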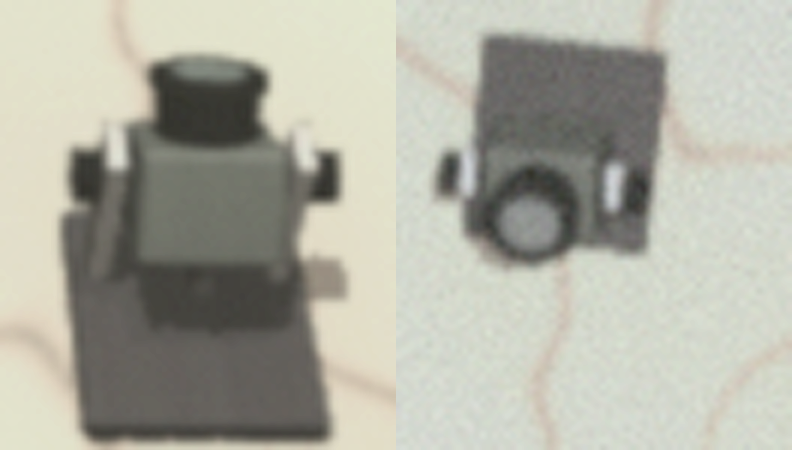

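The enlargement shows the glass centre at zoom (208,72) in scene and (529,218) in top, the cheek tops at (116,147)/(304,147) and (467,172)/(614,187), and all four foot corners in top. Moves only turn about tool z, so the tool stays pointing down. The electrode must therefore be tilted within the grasp, by levering its tip on the port rim in a plane square to the tool y axis.

```bash
cat > fit.py <<'E'
from h import *
from scipy.optimize import least_squares
np.set_printoptions(precision=4,suppress=True)
zp=lambda X,Y,x0,y0:np.array([(X+.5)/6-.5+x0,(Y+.5)/6-.5+y0])
S=lambda X,Y:zp(X,Y,370,205)
T=lambda X,Y:zp(X-396,Y,225,150)
# (view, pixel, kind,weight)
foot=[T(486,36),T(664,57),T(645,252),T(466,235)]
def st(p):
    x,y,yaw,el,fx,fz=p[:6]; Rz=R.from_euler('z',yaw).as_matrix(); H=np.array([x,y,.062])
    zl=Rz@[-np.cos(el),0,np.sin(el)]; return Rz,H,zl
def res(p):
    Rz,H,zl=st(p); b=np.array([x,y,.0]) if 0 else np.array([p[0],p[1],0]); r=[]
    ot,os=p[6:8],p[8:10]
    for px,(sx,sy) in zip(foot,[(1,1),(1,-1),(-1,-1),(-1,1)]):
        if (sx,sy)==(-1,1): pass
        r+=list(proj("top",b+Rz@[p[4]+sx*.05,sy*.045,p[5]])+ot-px)
    for X,sy in((S(88,428),1),(S(328,428),-1)):
        pass
    A=b+Rz@[p[4]+.05,.045,p[5]];B=b+Rz@[p[4]+.05,-.045,p[5]]
    # scene: world +y is right
    r+=list(proj("scene",A)+os-S(328,428));r+=list(proj("scene",B)+os-S(86,430))
    r+=list((proj("scene",H)+os-S(204,174)))+list((proj("top",H)+ot-T(542,181)))
    L=H+.04*zl
    r+=list(proj("scene",L)+os-S(208,72))+list(proj("top",L)+ot-T(529,218))
    r+=list(np.array(p[6:10])/0.7)+[(p[5]-.008)/.003]
    return np.array(r)
s=least_squares(res,[.59,.19,0,1.05,0,.008,0,0,0,0])
if __name__=="__main__":
    print(s.x,"yaw,el deg",np.degrees(s.x[2:4]),"cost",s.cost);print(s.fun)
    C=np.linalg.inv(s.jac.T@s.jac)*.25;print("sd",np.sqrt(np.diag(C)))
    Rz,H,zl=st(s.x);L=H+.04*zl;print("lens",L,"zl",zl,"grip goal",L+.188*zl,"tip",L+.06*zl)
    for w,c,px,z in(("grip","scene",(171.3,215.9),.163),("grip","top",(424.5,180.8),.163),("org","scene",(178.2,230.8),.125),("org","top",(418.6,180.6),.125),("plug","scene",(211.7,231.5),.125),("plug","top",(396.6,174.8),.125)): print(w,c,atz(c,px,z))
    p=sense();print(p["time"],p["q"])
E
python3 fit.py
```

```text
[ 0.5983  0.1869 -0.1213  1.0523  0.0237  0.007   0.0188 -0.0795 -0.0032
 -0.0669] yaw,el deg [-6.9526 60.2903] cost 1.0780260449966677
[-0.2621 -0.1061  0.2696 -0.544  -0.1127  0.3894 -0.6147  0.1707  0.5905
  0.1616 -0.3376 -0.2456 -0.3193  0.1753  0.4568  0.2052  0.0729  0.0454
  0.2247  0.0469  0.0269 -0.1136 -0.0046 -0.0956 -0.3477]
sd [0.0012 0.0008 0.0076 0.0464 0.0012 0.0012 0.2618 0.2841 0.3021 0.2938]
lens [0.5787 0.1893 0.0967] zl [-0.492   0.06    0.8685] grip goal [0.4862 0.2006 0.26  ] tip [0.5491 0.1929 0.1489]
grip scene [ 0.5782 -0.2875  0.163 ]
grip top [ 0.5776 -0.2826  0.163 ]
org scene [ 0.5852 -0.2836  0.125 ]
org top [ 0.5817 -0.2773  0.125 ]
plug scene [ 0.5951 -0.2164  0.125 ]
plug top [ 0.5986 -0.2182  0.125 ]
4.55 [ 1.1964  0.4345  0.025   1.5732 -0.0116  1.134  -0.0751]
```

Request:
apply_moves(plan="0 0 -20 0.131 1;0 0 -20 0.131 1;0 0 -20 0.131 1;31 -30.5 0 0 1;31 -30.5 0 0 1;31 -30.5 0 0 1;31 -30.5 0 0 1;31 -30.5 0 0 1;31 -30.5 0 0 1;31 -30.5 0 0 1;31 -30.5 0 0 1;31 -30.5 0 0 1;31 -30.5 0 0 1;31 -30.5 0 0 1;30.5 -30 0 0 1;0 0 0 0 1;0 0 0 0 1", squeeze=15)

```text
time: 6.25
position: [0.5813, -0.2831, 0.2583]
eef_rot: [-3.136, 0.187, 0.001]
contact_force: [-0.6, -0.2, -0.2]
finger_gap: 0.0916
finger_force: 0.0
```

```bash
python3 - <<'E'
from h import *
np.set_printoptions(precision=4,suppress=True)
s=sense();print(s["time"],s["position"],R.from_rotvec(s["eef_rot"]).as_matrix(),s["contact_force"])
E
```

```text
6.25 [ 0.5813 -0.2831  0.2583] [[ 0.9929 -0.1185 -0.0006]
 [-0.1185 -0.9929  0.0003]
 [-0.0007 -0.0002 -1.    ]] [-0.6077 -0.1731 -0.2183]
```

Request:
apply_moves(plan="0 0 40 0 1;0 0 40 0 1;0 0 20 0 1;0 0 14 0 1;0 0 0 0 1;0 0 0 0 -1;0 0 0 0 -1;0 0 0 0 -1;0 0 0 0 -1;0 0 0 0 -1;0 0 0 0 -1;0 0 0 0 -1;0 0 0 0 -1", squeeze=15)

```text
time: 7.55
position: [0.5807, -0.2842, 0.1447]
eef_rot: [-3.136, 0.19, 0.0]
contact_force: [0.1, 0.2, 0.4]
finger_gap: 0.0324
finger_force: 0.0
```

Request:
apply_moves(plan="0 0 0 0 -1;0 0 0 0 -1;0 0 0 0 -1", squeeze=15)

```text
time: 7.85
position: [0.5807, -0.2844, 0.1447]
eef_rot: [3.136, -0.191, -0.0]
contact_force: [-0.1, -0.4, -0.2]
finger_gap: 0.0232
finger_force: 15.0
```

Request:
apply_moves(plan="0 0 -10 0 -1;0 0 -20 0 -1;0 0 -20 0 -1;0 0 -20 0 -1;0 0 -10 0 -1;0 0 0 0 -1;0 0 0 0 -1")

```text
time: 8.55
position: [0.5805, -0.284, 0.2241]
eef_rot: [-3.136, 0.19, 0.001]
contact_force: [-0.1, -0.1, -2.4]
finger_gap: 0.0231
finger_force: 15.0
```

```bash
python3 - <<'E'
from h import *
a=snap("scene","pics/s2.png")
cv2.imwrite("pics/z2.png",np.clip(cv2.resize(a[140:300,110:270],None,fx=3.5,fy=3.5,interpolation=2)[:,:,::-1]*1.6,0,255))
E
```

```text
[ WARN:0@1.150] global loadsave.cpp:1063 imwrite_ Unsupported depth image for selected encoder is fallbacked to CV_8U.
```

View pics/z2.png

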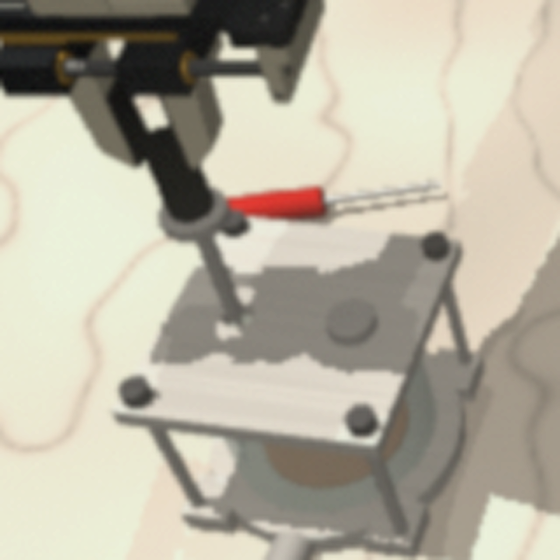

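The enlargement shows the electrode held upright by the fingers, with its rod just ending in the port (zoom 235,318) and the plug untouched at (352,320). The tip is about 10 mm into the port. Now I'll lever it about the rim.

Request:
apply_moves(plan="-5 0 0 0 -1;-5 0 0 0 -1;-5 0 0.2 0 -1;-5 0 0.5 0 -1;-5.2 0 0.5 0 -1;-5 0 1 0 -1;-5.2 0 1 0 -1;-5 0 1.4 0 -1;-5 0 1.4 0 -1;-4.8 0 1.8 0 -1;-4.8 0 1.9 0 -1;-4.6 0 2.2 0 -1;-4.6 0 2.3 0 -1;0 0 0 0 -1;0 0 0 0 -1")

```text
time: 10.1
position: [0.517, -0.2765, 0.2105]
eef_rot: [3.136, -0.191, 0.0]
contact_force: [0.4, 0.0, -1.0]
finger_gap: 0.0233
finger_force: 15.0
```

```bash
python3 - <<'E'
from h import *
a=snap("scene","pics/s3.png")
cv2.imwrite("pics/z3.png",np.clip(cv2.resize(a[140:300,110:270],None,fx=3.5,fy=3.5,interpolation=2)[:,:,::-1]*1.6,0,255).astype(np.uint8))
E
```

```text
(no output)
```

View pics/z3.png

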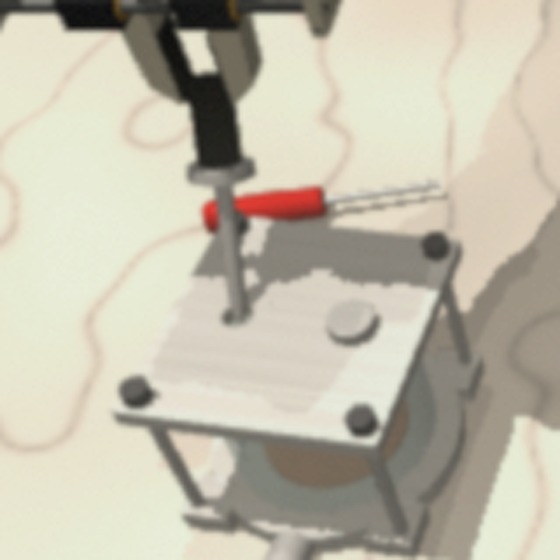

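The picture shows the electrode tilted with its rod resting on the port rim (zoom 233,318). The plug is still in place. I'll raise the grip force, lift clear and carry it to a hover above the goal.

Request:
apply_moves(plan="0 0 0 0 -1;0 0 0 0 -1;0 0 -10 0 -1;0 0 -15 0 -1;0 0 -20 0 -1;0 0 -20 0 -1;0 0 -15 0 -1;0 -10 0 0 -1", squeeze=60)

```text
time: 10.95
position: [0.5188, -0.2681, 0.2931]
eef_rot: [3.134, -0.194, 0.005]
contact_force: [-0.5, -0.4, -2.4]
finger_gap: 0.0218
finger_force: 60.0
```

Request:
apply_moves(plan="-5 -20 0 0 -1;-5.5 -30 0 0 -1;-5.5 -30 0 0 -1;-5.5 -30 0 0 -1;-5.5 -30 0 0 -1;-5.5 -30 0 0 -1;-5.5 -30 0 0 -1;-5.5 -30 0 0 -1;-5.5 -30 0 0 -1;-5.5 -30 0 0 -1;-5.5 -30 0 0 -1;-5.5 -30 0 0 -1;-5.5 -30 0 0 -1;-5.5 -30 0 0 -1;-5.5 -30 0 0 -1;-5.5 -20 0 0 -1;0 0 0 0 -1;0 0 0 0 -1;0 0 0 0 -1")

```text
time: 12.85
position: [0.4869, 0.1996, 0.2901]
eef_rot: [3.135, -0.192, -0.001]
contact_force: [-0.5, 0.9, -1.6]
finger_gap: 0.0222
finger_force: 60.0
```

```bash
python3 - <<'E'
from h import *
np.set_printoptions(precision=4,suppress=True)
a=snap("scene","pics/s4.png");b=snap("top","pics/t4.png")
g=sense()["position"]+[0,0,.019]
ps,pt=proj("scene",g),proj("top",g);print(g,ps,pt)
def crop(i,p,dx,dy):
    x,y=int(p[0])+dx,int(p[1])+dy; print("crop",x,y); return cv2.resize(i[y:y+100,x:x+66],None,fx=6,fy=6,interpolation=2)
im=np.hstack([crop(a,ps,-33,-20),crop(b,pt,-33,-60)])[:,:,::-1]
cv2.imwrite("pics/z4.png",np.clip(im*1.7,0,255).astype(np.uint8))
for n in("tip","electrode","grip","lens"):
  for c in("scene","top"): print(n,c,[(np.round(x["at"],1),round(x["confidence"],2)) for x in finder.spot_point(n,c)[:2]])
E
```

```text
[0.4872 0.1996 0.3094] [413.2946 108.9078] [230.2289 219.5436]
crop 380 88
crop 197 159
tip scene [(array([406.9, 170.7]), 0.71), (array([414.4, 184.6]), 0.67)]
tip top [(array([241.1, 194.3]), 0.6)]
electrode scene [(array([412.2, 131. ]), 0.59), (array([207.1, 264.7]), 0.28)]
electrode top [(array([231.2, 210.4]), 0.47), (array([251.2, 187.2]), 0.39)]
grip scene [(array([413.9, 109. ]), 0.7)]
grip top [(array([229.7, 209.2]), 0.33)]
lens scene [(array([404.1, 216.7]), 0.61)]
lens top [(array([250.9, 189.1]), 0.92)]
```

View pics/z4.png

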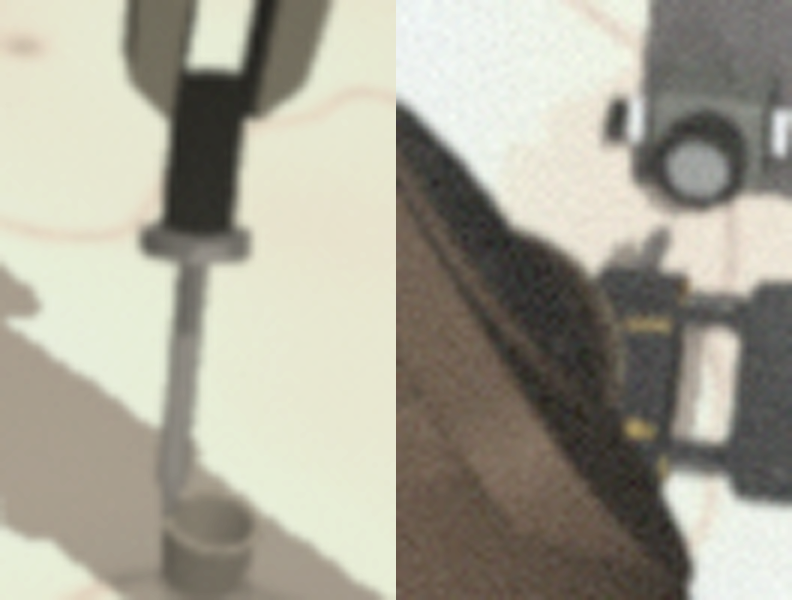

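The enlargement shows the electrode tilted in the grip. The tip is at zoom (171,510) in scene and about (660,234) in top, and the collar is at (195,243) in scene. The lens is at (696,165) in top.

```bash
cat > el.py <<'E'
from fit import *
def fitel(tipS,tipT,colS,show=True):
    q=sense();Rt=R.from_rotvec(q["eef_rot"]).as_matrix();G=q["position"]-.019*Rt[:,2]
    os=s.x[8:10];ot=s.x[6:8]
    def pts(v):
        th,ro,sl=v; u=Rt@[-np.sin(th)*np.cos(ro),np.sin(ro),-np.cos(th)*np.cos(ro)]
        return u,G-(.128+sl)*u,G-(.034+sl)*u
    def rs(v):
        u,t,c=pts(v); return np.r_[proj("scene",t)+os-tipS,proj("top",t)+ot-tipT,proj("scene",c)+os-colS,v[1]/.03,v[2]/.003]
    f=least_squares(rs,[.5,0,0]);u,t,c=pts(f.x)
    Rz,H,zl=st(s.x);L=H+.04*zl
    print("tilt,roll deg",np.degrees(f.x[:2]),"slip",f.x[2],"res",f.fun)
    print("u",u,"tip",t,"angle to zl",np.degrees(np.arccos(u@zl)))
    d=L+.06*zl-t; print("tip error world",d,"tool mm",Rt.T@d*1000)
    return f
E
python3 - <<'E'
from el import *
fitel([408.1,172.6],[240.5,197.0],[380+195.5/6-.5,88+243.5/6-.5])
E
```

```text
tilt,roll deg [25.7209 -0.3736] slip 0.002090681921912977 res [ 0.2235  0.3943  0.1633  0.1727  0.1305 -0.7637 -0.2173  0.6969]
u [-0.4301  0.0591  0.9009] tip [0.5431 0.1929 0.1923] angle to zl 4.000964652756158
tip error world [ 0.0061  0.     -0.0435] tool mm [ 6.0462 -0.7505 43.4929]
```

```bash
python3 - <<'E'
from el import *
A=np.mean([viewer.read_camera("scene").astype(float) for _ in range(10)],0);B=np.mean([viewer.read_camera("top").astype(float) for _ in range(10)],0)
np.savez("av.npz",A=A,B=B)
z=lambda i,x,y,w,h,f:np.clip(cv2.resize(i[y:y+h,x:x+w],None,fx=f,fy=f,interpolation=cv2.INTER_CUBIC)*1.7,0,255).astype(np.uint8)[:,:,::-1]
cv2.imwrite("pics/z5.png",np.hstack([z(A,390,208,32,45,12),z(B,226,172,32,45,12)]))
print("scene G");print(A[212:224,395:415].mean(2).round().astype(int))
print(B[190:204,232:248].mean(2).round().astype(int))
print(sense()["time"])
E
```

```text
scene G
[[ 98  87  87  87  87  87  87  87  87  87  87  91 106 125 131 131 129 117
   96  87]
 [ 97  87  86  84  82  82  82  81  81  82  83  91 111 124 130 131 130 121
   98  87]
 [ 92  79  77  71  67  67  69  69  67  69  69  74  90 106 117 120 121 116
   96  87]
 [ 75  55  51  52  59  67  73  74  73  74  73  69  71  76  81  82  86  93
   86  84]
 [ 56  36  37  49  65  73  77  79  78  78  78  76  75  74  71  63  54  58
   61  72]
 [ 48  32  33  40  52  63  70  72  73  73  74  74  74  73  70  60  43  36
   39  58]
 [ 50  32  30  32  36  42  47  50  51  53  56  57  57  55  50  43  35  31
   33  52]
 [ 63  36  30  30  31  32  33  34  35  36  38  38  39  37  34  32  31  30
   33  53]
 [ 76  43  30  29  30  30  30  30  31  31  31  31  31  31  30  30  30  31
   42  62]
 [ 80  45  29  28  29  29  29  30  30  30  30  30  30  30  30  29  29  34
   53  74]
 [ 80  45  29  28  28  29  29  29  29  29  29  29  29  28  28  28  28  35
   55  74]
 [ 80  46  29  28  28  29  28  28  29  29  28  29  29  28  28  28  29  40
   64  80]]
[[132 132 133 131 123 108  93  82  70  55  48  61  76  85  89  90]
 [13
[... 173 characters left out ...]
87  78  73  70  66  64]
 [132 132 132 132 132 132 131 127 123 113 107  98 102 104 101  98]
 [132 132 132 132 132 132 131 129 127 125 123 118 124 126 126 125]
 [132 132 132 132 132 130 127 120 117 117 126 129 130 132 132 131]
 [132 133 131 130 131 128 115  98  93  99 122 130 132 133 132 132]
 [132 130 127 121 126 122  98  80  76  86 116 129 132 132 132 132]
 [130 119 112 104 111 108  85  71  70  84 116 130 132 132 133 133]
 [123 104  93  91  95  89  77  71  72  92 120 130 132 131 132 132]
 [113  94  87  88  86  77  71  70  80 107 126 132 132 132 132 132]
 [ 94  83  84  87  78  72  68  71  91 118 128 130 132 132 132 131]
 [ 68  64  72  77  69  61  60  66  91 113 118 120 126 129 132 133]]
14.35
```

View pics/z5.png

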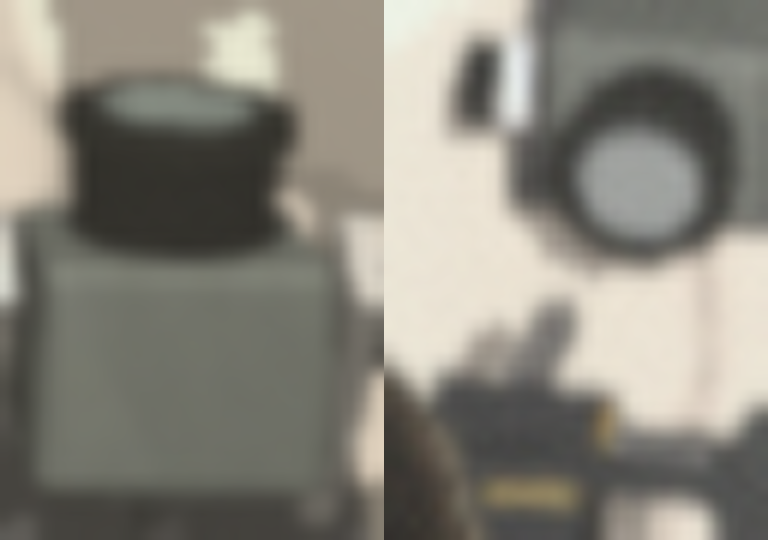

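The averaged pictures show the glass at zoom (178,105) in scene and (640,182) in top. In top, the electrode point fades out at about pixel (240.2,195.7). I'll refit with these sharper measurements.

```bash
cat > fit2.py <<'E'
import fit; from el import *
d=np.load("av.npz");A=d["A"].mean(2);B=d["B"].mean(2)
def cen(I,x0,y0,x1,y1,lo,hi,inv=False):
    P=I[y0:y1,x0:x1];w=np.clip((P-lo)/(hi-lo),0,1); w=1-w if inv else w
    Y,X=np.mgrid[y0:y1,x0:x1];return np.array([(w*X).sum()/w.sum(),(w*Y).sum()/w.sum()]),w.sum()
gt=cen(B,241,181,253,193,60,90);print("glass top",gt)
print("top patch");print(B[174:184,230:240].round().astype(int));print(B[177:187,258:270].round().astype(int))
print("scene L");print(A[226:242,380:392].round().astype(int));print("scene R");print(A[226:242,416:430].round().astype(int))
E
python3 fit2.py; python3 - <<'E'
import numpy as np
B=np.load("av.npz")["B"].mean(2);print(B[178:196,239:256].round().astype(int))
E
```

```text
glass top (array([246.7602, 187.0586]), np.float64(63.505555555555546))
top patch
[[135 133 128 118 117 121 125 110  81  60]
 [133 130 116  91  87  99 123 118  90  65]
 [133 125  99  63  52  79 123 127  95  65]
 [132 120  83  48  43  77 126 129  92  64]
 [129 111  73  44  44  80 125 130  88  62]
 [127  99  62  40  49  87 128 128  86  61]
 [126  95  60  42  53  94 128 126  85  60]
 [125  96  66  50  58  93 123 118  82  60]
 [125 103  84  75  77  93 104  95  70  55]
 [128 115 108 106 107 103  83  66  56  50]]
[[ 65  67  92 103  98  76  67  67  67  79 114 134]
 [ 64  77 119 130 115  79  58  57  58  79 120 136]
 [ 62  78 126 135 111  69  46  44  47  77 122 137]
 [ 60  78 126 133 102  60  41  38  45  80 123 138]
 [ 60  80 127 131  94  55  41  40  45  82 125 138]
 [ 59  81 127 130  88  51  41  40  49  86 127 138]
 [ 60  81 123 126  83  47  39  40  55  95 128 138]
 [ 58  73 106 108  73  44  39  41  60 102 132 139]
 [ 55  59  73  77  60  49  49  50  68 108 132 139]
 [ 54  54  58  62  59  58  60  59  76 115 135 139]]
scene L
[[123 123 123 123 123 123 119 113 122 118 100  73]
 [123 123 123 123
[... 2280 characters left out ...]
 45  72  88  93  95  94  94  94  96  96  85  59  39  41  55]
 [ 42  38  45  70  89  94  94  95  95  95  94  95  87  62  42  44  58]
 [ 49  42  42  61  86  93  95  95  94  94  95  94  87  60  42  45  63]
 [ 65  53  43  53  76  90  92  95  94  94  93  89  78  55  42  48  65]
 [ 82  70  55  48  61  76  85  89  90  91  89  78  61  45  47  62  73]
 [ 92  83  70  55  51  56  66  73  76  77  73  61  49  50  69  92 101]
 [101  90  82  70  60  51  51  53  53  56  58  60  63  73  97 119 126]
 [114 105  96  87  78  73  70  66  64  66  79  91  97 101 116 128 131]
 [127 123 113 107  98 102 104 101  98 100 111 119 120 117 123 130 132]
 [129 127 125 123 118 124 126 126 125 125 129 130 127 120 122 130 131]]
```

```bash
sed -i 's/S(204,174)/[403.65,234.0]/;s/T(542,181)/[248.9,180.2]/;s/S(208,72)/[404.65,216.15]/;s/T(529,218)/[246.85,186.9]/' fit.py
python3 fit.py | head -14; python3 - <<'E'
from el import *
for t in([240.2,195.7],[240.3,196.5]): fitel([408.0,173.0],t,[380+195.5/6-.5,88+243.5/6-.5])
E
```

```text
[ 0.5982  0.1872 -0.1246  0.9939  0.024   0.0072  0.0898  0.0115  0.0612
  0.0142] yaw,el deg [-7.1374 56.9475] cost 1.1633568907880785
[-0.1963 -0.1071  0.33   -0.4478 -0.1616  0.4806 -0.6583  0.1638  0.6967
  0.2798 -0.2608 -0.2414 -0.2236 -0.2369  0.4496 -0.0864 -0.3372  0.1694
  0.0536 -0.0265  0.1282  0.0164  0.0874  0.0203 -0.2713]
sd [0.0012 0.0008 0.0076 0.0484 0.0012 0.0012 0.2619 0.2845 0.3021 0.2943]
lens [0.5765 0.1899 0.0955] zl [-0.5412  0.0678  0.8382] grip goal [0.4748 0.2026 0.2531] tip [0.544  0.1939 0.1458]
grip scene [ 0.5782 -0.2875  0.163 ]
grip top [ 0.5776 -0.2826  0.163 ]
org scene [ 0.5852 -0.2836  0.125 ]
org top [ 0.5817 -0.2773  0.125 ]
plug scene [ 0.5951 -0.2164  0.125 ]
plug top [ 0.5986 -0.2182  0.125 ]
14.35 [-0.2067  0.2367 -0.3562  1.6433  0.0856  1.277  -2.2707]
tilt,roll deg [27.3293 -0.5216] slip 0.0018681216565632993 res [ 0.6267  0.4308  0.6512  0.3223  0.3055 -0.7274 -0.3035  0.6227]
u [-0.4546  0.0646  0.8883] tip [0.5461 0.1923 0.1941] angle to zl 5.738717899717228
tip error world [-0.002   0.0017 -0.0483] tool mm [-2.2244 -1.4022 48.3303]
tilt,roll deg [26.4204 -0.4615] slip 0.0020964377147103977 res [ 0.4854  0.274   0.4903  0.2249  0.2551 -0.6548 -0.2685  0.6988]
u [-0.4407  0.0619  0.8955] tip [0.5444 0.1926 0.193 ] angle to zl 6.641960032418745
tip error world [-0.0003  0.0013 -0.0472] tool mm [-0.489  -1.268  47.1936]
```

The best estimates are about 32° of tilt needed and about 27° achieved. There is time, so I'll retrace the path to the port and lever it about 5° more.

Request:
apply_moves(plan="4.5 20 0 0 -1;6 31 0 0 -1;6 31 0 0 -1;6 31 0 0 -1;6 31 0 0 -1;6 31 0 0 -1;6 31 0 0 -1;6 31 0 0 -1;6 31 0 0 -1;6 31 0 0 -1;6 31 0 0 -1;6 31 0 0 -1;6 31 0 0 -1;6 31 0 0 -1;6 31 0 0 -1;3 20 0 0 -1;0 -4 0 0 -1;0 0 0 0 -1;0 0 15 0 -1;0 0 20 0 -1")

```text
time: 16.35
position: [0.5221, -0.2758, 0.2562]
eef_rot: [3.136, -0.187, 0.004]
contact_force: [0.3, -0.6, -1.6]
finger_gap: 0.0224
finger_force: 60.0
```

```bash
python3 - <<'E'
from h import *
a=snap("scene","pics/s6.png");print(sense()["position"],sense()["time"])
cv2.imwrite("pics/z6.png",np.clip(cv2.resize(a[140:300,110:270],None,fx=3.5,fy=3.5,interpolation=2)[:,:,::-1]*1.6,0,255).astype(np.uint8))
E
```

```text
[ 0.52009696 -0.27498179  0.25207397] 16.4
```

View pics/z6.png

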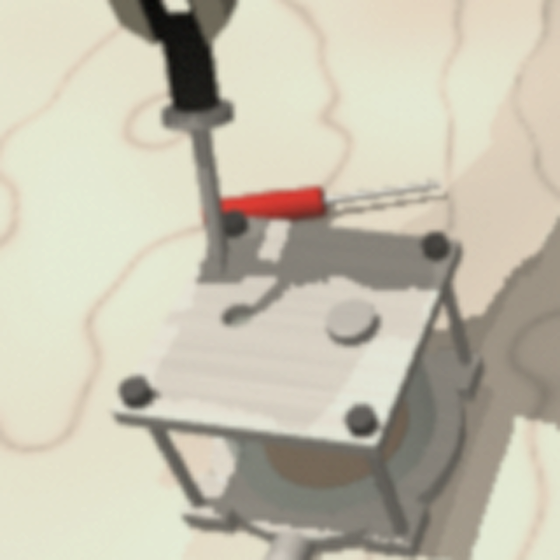

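The picture shows the tip at zoom (220,272), above the port at (236,316), and the computed tip is within 2 mm of the port centre. I'll descend, ease the grip and lever.

Request:
apply_moves(plan="0 0 15 0 -1;0 0 15 0 -1;0 0 10 0 -1;0 0 5 0 -1;0 0 0 0 -1")

```text
time: 16.9
position: [0.5211, -0.2765, 0.2104]
eef_rot: [-3.136, 0.189, 0.0]
contact_force: [0.3, -0.2, -2.2]
finger_gap: 0.0223
finger_force: 60.0
```

Request:
apply_moves(plan="-1 0 0 0 -1;-3 0 0 0 -1;-3 0 1.7 0 -1;-3 0 1.8 0 -1;-3 0 1.8 0 -1;0 0 0 0 -1;0 0 0 0 -1", squeeze=15)

```text
time: 17.6
position: [0.508, -0.2754, 0.2053]
eef_rot: [3.136, -0.191, 0.0]
contact_force: [-0.3, 0.0, -0.9]
finger_gap: 0.0232
finger_force: 15.0
```

Request:
apply_moves(plan="0 0 0 0 -1;0 0 0 0 -1;0 0 0 0 -1;0 0 -5 0 -1;0 0 -10 0 -1;0 0 -20 0 -1;0 0 -20 0 -1;0 0 -20 0 -1;0 0 -10 0 -1;0 -10 0 0 -1;-3 -20 0 0 -1;-5 -30 0 0 -1;-5 -30 0 0 -1;-5 -30 0 0 -1;-5 -30 0 0 -1;-5 -30 0 0 -1;-5 -30 0 0 -1;-5 -30 0 0 -1;-5 -30 0 0 -1;-5 -30 0 0 -1", squeeze=60)

```text
time: 19.6
position: [0.4955, 0.0301, 0.2892]
eef_rot: [3.136, -0.189, -0.003]
contact_force: [0.3, 0.6, -1.3]
finger_gap: 0.0222
finger_force: 60.0
```

Request:
apply_moves(plan="-5 -30 0 0 -1;-5 -30 0 0 -1;-5 -30 0 0 -1;-5 -30 0 0 -1;-5 -30 0 0 -1;-5 -20 0 0 -1;-2 -5 0 0 -1;0 0 0 0 -1;0 0 0 0 -1;0 0 0 0 -1")

```text
time: 20.6
position: [0.4864, 0.2043, 0.2901]
eef_rot: [3.135, -0.194, -0.0]
contact_force: [-0.3, -0.4, -2.0]
finger_gap: 0.0222
finger_force: 60.0
```

```bash
python3 - <<'E'
from h import *
np.set_printoptions(precision=4,suppress=True)
A=np.mean([viewer.read_camera("scene").astype(float) for _ in range(5)],0);B=np.mean([viewer.read_camera("top").astype(float) for _ in range(5)],0)
np.savez("av2.npz",A=A,B=B)
q=sense();print(q["time"],q["position"])
g=q["position"]+[0,0,.019]
def crop(i,p,dx,dy):
    x,y=int(p[0])+dx,int(p[1])+dy; print("crop",x,y); return cv2.resize(i[y:y+100,x:x+66],None,fx=6,fy=6,interpolation=2)
im=np.hstack([crop(A,proj("scene",g),-33,-20),crop(B,proj("top",g),-33,-60)])[:,:,::-1]
cv2.imwrite("pics/z7.png",np.clip(im*1.7,0,255).astype(np.uint8))
t=proj("top",g+.128*np.array([.53,-.06,-.85]));x,y=t.astype(int);print("top tip guess",t);print(x-9,y-6);print(B[y-6:y+9,x-9:x+8].mean(2).round().astype(int))
t=proj("scene",g+.128*np.array([.53,-.06,-.85]));x,y=t.astype(int);print("scene tip guess",t);print(x-7,y-6);print(A[y-6:y+9,x-7:x+8].mean(2).round().astype(int))
E
```

```text
21.1 [0.4862 0.2058 0.2902]
crop 383 88
crop 194 160
top tip guess [238.0129 192.7611]
229 186
[[134 133 132 133 132 131 123  85  54  46  43  39  48  73  88  94  96]
 [134 131 132 133 132 132 122  84  54  45  42  36  45  70  89  95  93]
 [134 133 132 132 132 132 123  91  61  52  50  42  42  62  85  95  95]
 [134 132 133 132 133 133 127 106  83  71  64  54  43  53  76  89  93]
 [133 132 133 133 133 133 130 123 108  93  82  71  55  48  59  77  84]
 [134 133 132 133 133 133 132 131 124 107  90  82  71  54  50  56  66]
 [133 133 133 133 133 132 132 130 127 110  92  88  82  71  59  51  52]
 [133 133 132 133 132 132 130 125 115  99  92 100  95  87  80  72  71]
 [132 132 132 130 129 129 125 108  96  85  96 115 112 105  98 103 105]
 [133 132 129 120 117 121 114  94  80  79  93 122 128 123 117 123 127]
 [132 129 123 104  98 105  99  84  75  77  96 122 132 130 129 131 132]
 [129 120 113  95  90  94  86  79  75  78 104 125 131 132 132 132 132]
 [125 104  95  89  88  86  80  77  75  86 113 130 132 131 131 133 133]
 [117  96  89  89  90  82  77  75  77  98 121 131 132 132 132 132 132]
 [106  90  
[... 350 characters left out ...]
9  93]
 [ 92  91  91  90  86  77  73  77  75  73  73  73  75  76  82]
 [ 91  91  89  87  79  72  70  74  72  71  70  69  68  68  71]
 [ 91  89  86  82  74  70  69  72  70  70  69  68  66  65  64]
 [ 91  88  84  81  73  70  69  71  70  70  69  67  66  64  62]
 [ 91  88  81  81  74  71  71  72  71  70  68  67  65  63  60]
 [ 90  85  73  74  76  74  73  72  71  70  68  66  64  62  60]
 [ 90  83  64  64  75  78  77  74  72  70  68  66  64  62  60]
 [ 90  82  62  57  64  73  79  79  77  74  72  69  68  68  69]
 [ 90  82  61  55  58  63  69  74  79  80  77  76  77  79  79]
 [ 89  82  61  54  57  59  61  65  69  70  70  70  72  71  71]
 [ 88  81  61  55  57  59  60  62  63  64  64  65  66  65  64]]
```

View pics/z7.png

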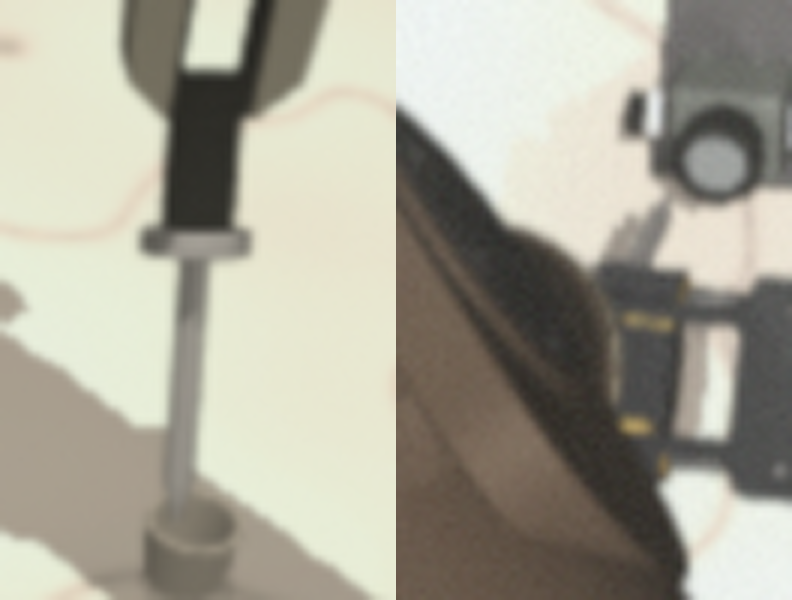

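The picture shows the tip at zoom (178,511) in scene and about pixel (239.2,192.4) in top. In top it is 3–4 px further towards the lens than before, so it is tilted more. The collar is at (195,243) in scene.

```bash
python3 - <<'E'
from el import *
for t in([239.2,192.2],[239.0,193.0]): fitel([412.0,173.0],t,[415.1,128.1])
E
```

```text
tilt,roll deg [32.4218 -0.6198] slip 0.0013830752545257018 res [ 0.0093  1.0306 -0.2336  0.2267  0.0076 -1.1489 -0.3606  0.461 ]
u [-0.5309  0.0756  0.844 ] tip [0.5549 0.196  0.2   ] angle to zl 0.8145658104221682
tip error world [-0.0108 -0.0021 -0.0542] tool mm [-10.503    3.3712  54.1947]
tilt,roll deg [31.3809 -0.424 ] slip 0.0015483382911994378 res [-0.0241  0.9047 -0.2072  0.1978 -0.0085 -1.0833 -0.2467  0.5161]
u [-0.516   0.0704  0.8537] tip [0.553  0.1967 0.1986] angle to zl 1.6993416836970698
tip error world [-0.009  -0.0027 -0.0528] tool mm [-8.5959  3.812  52.8081]
```

Request:
apply_moves(plan="-3 1 5 0 -1;-3 1 12 0 -1;-3 1 14 0 -1;-0.3 0.3 12 0 -1;0 0 7 0 -1;0 0 3 0 -1;0 0 0 0 -1;0 0 0 0 -1;0 0 0 0 -1;0 0 0 0 -1")

```text
time: 22.1
position: [0.4768, 0.2038, 0.2376]
eef_rot: [-3.135, 0.191, -0.001]
contact_force: [-0.3, -0.1, -1.8]
finger_gap: 0.0223
finger_force: 60.0
```

```bash
python3 - <<'E'
from h import *
A=np.mean([viewer.read_camera("scene").astype(float) for _ in range(4)],0);B=np.mean([viewer.read_camera("top").astype(float) for _ in range(4)],0)
q=sense();print(q["time"],q["position"],q["eef_rot"])
g=q["position"]+[0,0,.019]
def crop(i,p,dx,dy,h=100):
    x,y=int(p[0])+dx,int(p[1])+dy; print("crop",x,y); return cv2.resize(i[y:y+h,x:x+66],None,fx=6,fy=6,interpolation=2)
im=np.hstack([crop(A,proj("scene",g),-33,0),crop(B,proj("top",g),-33,-70)])[:,:,::-1]
cv2.imwrite("pics/z8.png",np.clip(im*1.7,0,255).astype(np.uint8))
for c in("scene","top"): print([np.round(x["at"],1) for x in finder.spot_point("tip",c)[:1]+finder.spot_point("lens",c)[:1]])
E
```

```text
22.5 [0.47653643 0.20367754 0.23723034] [ 3.13578974e+00 -1.90484820e-01  5.38069977e-05]
crop 376 128
crop 199 154
[array([405.9, 186. ]), array([400.6, 216.8])]
[array([240.4, 196.2]), array([250.5, 187.7])]
```

View pics/z8.png

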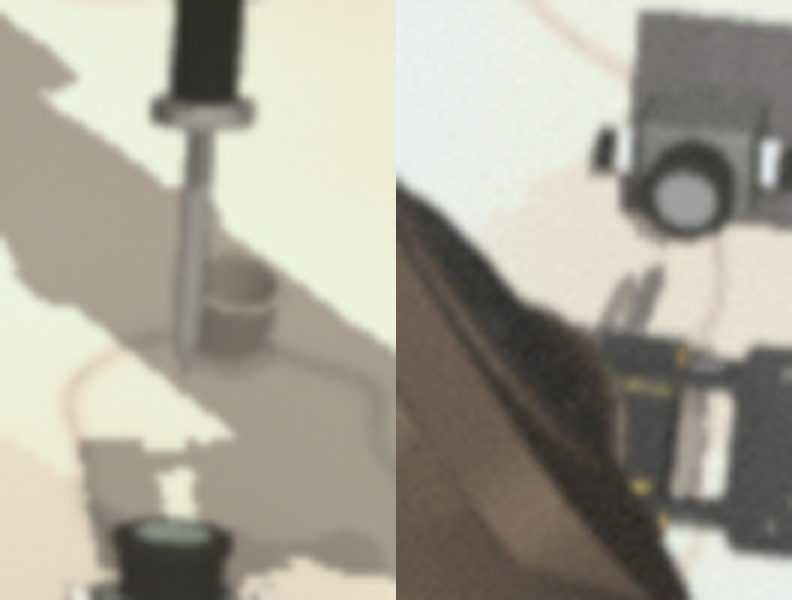

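The picture shows the tip at zoom (187,370) in scene and (660,265) in top. The rod lines extend to (178,532) and (685,195), against glass centres at (173,532) and (686,195), so they point at the lens. I'll check the numbers.

```bash
python3 - <<'E'
from el import *
fitel([406.75,189.25],[242.8,197.2],[376+202.5/6-.5,128+109.5/6-.5])
Rz,H,zl=st(s.x);g=H+.1*zl;print(proj("scene",g),proj("top",g))
print(tri([406.75,189.25],[242.8,197.2]),tri([404.65,216.15],[246.85,186.9]))
E
```

```text
tilt,roll deg [32.6533 -0.0344] slip 0.0012196630428978992 res [-0.2045  0.1495 -0.4049 -0.0711 -0.4275 -0.4247 -0.02    0.4066]
u [-0.5355  0.0659  0.842 ] tip [0.5457 0.1952 0.1474] angle to zl 0.40481495076686985
tip error world [-0.0017 -0.0012 -0.0016] tool mm [-1.525   1.4106  1.5868]
[405.6181 189.4129] [242.8641 197.7777]
(array([0.5457, 0.1947, 0.1478]), np.float64(0.0018574315308052662)) (array([0.5765, 0.1902, 0.096 ]), np.float64(0.0009759226167715619))
```

Request:
apply_moves(plan="-0.5 1 0.5 0 -1;0 0 0 0 -1;0 0 0 0 -1;0 0 0 0 -1;0 0 0 0 -1;0 0 0 0 -1")

```text
time: 23.3
position: [0.4759, 0.2028, 0.2367]
eef_rot: [3.136, -0.19, 0.0]
contact_force: [-0.8, 0.2, -1.5]
finger_gap: 0.022
finger_force: 60.0
```

```bash
python3 -c "
from h import *
q=sense();print(q['time'],abs(q['qvel']).max() if hasattr(q['qvel'],'max') else max(map(abs,q['qvel'])));print(job.sign_off())"
```

```text
23.3 0.0033930546112095118
the job is handed in; nothing more can be done
None
```

I handed the job in at about 23 s with the electrode held still, its tip measured about 60 mm from the lens glass and in line with the lens axis by my fit (the lens elevation itself is known only to about 3°); the arm never went near the camera, and in the pictures the plug stayed in its port.

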